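Lock the air cleaner's two filter panels with their quarter-turn fasteners

ROBOT

A 6-joint arm with a two-finger parallel gripper is mounted at the origin on the work surface. World frame = base frame: x ahead of the robot, y to its left, z up, the work surface at z = 0. Lengths are in m, angles in degrees, forces in N, time in s.
With the tool pointing down it reaches from about 0.4 to 0.825 m from the base axis. Payload 7 kg.
Tool frame: the origin (TCP) lies midway between the tips of the shut fingers; the grasp point (between the pads) lies r.pinch_z behind it (r.pinch_z is the distance from the TCP to the grasp point, in m); z points along the fingers, y is the line along which they close (so a half turn about z gives the same grasp; the last joint's range is limited). The gripper opens to 88 mm and grips with 3 to 60 N. Pads are 19 mm wide; open, the fingers measure 130 mm over their backs; the gripper's body (78 mm by 193 mm) begins 47 mm behind the grasp point.
Start: joints at [-49.784, 20.546, 0.682, 0, -70.136, -16.507], TCP at [0.271, -0.618, 0.227] pointing down, gripper open.
Joint ranges: [-176.03, 176.03], [-82.01, 121.73], [-58.28, 71.71], [-173.87, 95.51], [-174.79, -0.11], [-173.66, 173.66]. Speed limits (degrees/s): [136.94, 136.94, 172.46, 180, 180, 180].

INTERFACE

Orientations are given as [roll, pitch, yaw] about the fixed x, y, z axes, in that order (R = Rz(yaw) Ry(pitch) Rx(roll)).
In Python, from plant import r, optics, job gives the robot as it stands.
- The arm moves only by the shell command python3 -m crank 'ROWS' [FORCE]. ROWS is JSON, a list of rows, each an object with "xyz": the shift along the tool's x, y, z in units of 30 mm (1.0 is 30 mm), a list of three; "delta_rot": the turn, a rotation vector about the tool's x, y, z in degrees, a list of three; "claw": the closure, from 0 (fully open) to 1 (shut). A call has 1 to 20 rows; each row is the pose to reach, as a shift and turn from the pose commanded when the call began, along the tool's axes at that moment; what a row does not reach only later rows make up. A row lasts 1/8 s, in which the tool goes at most 62.5 mm and 10.7 degrees, less where a joint would pass 70% of its speed; a pose out of reach is approached as far as the arm can. A call with a gripper value outside its range is refused whole. The fingers move at their own pace and stop on an object; FORCE is the grip in N (left out, the last holds). Time passes only in rows, so rows that repeat a pose let the fingers close. It gives the time, the measured TCP pose, the force, the opening and the grip force at its end, in the units of the state.
- r.get_state(): the state, without advancing time (a new reading comes with each control period).
- optics.capture(name): name is "scene" or "top" or "wrist"; returns a dict with "img" (384x512x3 uint8, blue, green, red), "fovy" (degrees; the focal length in pixels is half the picture's height over the tangent of half this angle, whatever the lens; pixels are square), "cx", "cy" (the principal point, pixels), "dist" ([k1, k2, p1, p2, k3] as OpenCV has them; the pictures are not rectified), "eye" and "rotation" of the camera in the world; the wrist camera has in their place "hand_eye" (4x4, takes a point from camera to tool coordinates, whose origin is the TCP and whose axes are the flange's). Camera axes: x right, y up, looking along -z (the intrinsics and any distortion apply to the point x, -y, -z); pixel columns grow to the right and rows downward; lengths in m; the calibration is good to about 2 mm. A picture is of the moment at which its call begins: read the wrist's pose just before it. There is no depth.
- job.close_job(): hands the job in; it is judged then, once.
The state is a dict: "time_s": time; "joints": joint angles; "qd": joint speeds; "joint_torque": joint torques, N m; "tcp_pos": TCP position; "eef_rot": TCP orientation; "contact_force": force on the tool from outside, world axes, zero at the start; "moment": the same for the moment, N m; "gripper_width": finger opening in m; "gripper_force": force on a finger pad.
Only numpy, scipy, OpenCV 4.12 (cv2) and the standard library are available. Lean on these libraries where they do the work, as an engineer would, in place of code of your own. Each camera call takes 0.05 s, during which the arm holds its last target. There are 200 camera calls.

TASK

The two yellow filter panels on top of the workshop air cleaner sit loose and slightly proud on their gaskets. Set a fingertip in the slot of each panel's black quarter-turn fastener and turn it clockwise, seen from above, all the way to its stop, so that the slot lines up with the green marks and the panel is drawn down and locked. This is fingertip work, with nothing to pick up: leave the spray can, the battery pack and the screwdriver where they lie.

Things in the scene. Friction and masses are not known exactly. Their poses are not given: they have to be found in the camera images.
- cleaner: Grey steel air cleaner fixed to the bench, 240 mm (x) by 400 mm (y), 105 mm high; on it two yellow panels, 234 x 194 mm each, side by side along y, tops 120 mm above the bench when loose, 116 when locked. Origin: centre of the underside, z up. Fastener axes at x = 0, y = +100 mm (left panel) and -100 mm (right). Beside each, green marks on the panel lie along y, red marks along x.
- cam_left_top (a point): Left fastener: black round head 91 mm across in a fixed aluminium bezel ring as high as itself (94 mm inside, 111 outside). A slot 31 mm wide runs straight across the head, 91 mm long, 16 mm deep, orange floor, rigid upright walls, ends closed by the bezel. Point: on the upright turning axis, at the top face, 138 mm above the bench when loose, 134 when locked. x axis along the slot, z up; turns with the head.
- cam_right_top (a point): Right fastener: black round head 91 mm across in a fixed aluminium bezel ring as high as itself (94 mm inside, 111 outside). A slot 31 mm wide runs straight across the head, 91 mm long, 16 mm deep, orange floor, rigid upright walls, ends closed by the bezel. Point: on the upright turning axis, at the top face, 138 mm above the bench when loose, 134 when locked. x axis along the slot, z up; turns with the head.
- cam_left (a joint): turn of the left fastener, rad: 0 = slot along the cleaner's x (red marks), grows clockwise seen from above, hard stop at 1.571 = locked, slot along y (green marks). Starts at 0 to 0.35. Steady friction about 0.2 N m, no spring; stays where left. Turning it lowers its panel in proportion, 4 mm over the quarter turn.
- cam_right (a joint): turn of the right fastener, rad: 0 = slot along the cleaner's x (red marks), grows clockwise seen from above, hard stop at 1.571 = locked, slot along y (green marks). Starts at 0 to 0.35. Steady friction about 0.2 N m, no spring; stays where left. Turning it lowers its panel in proportion, 4 mm over the quarter turn.
- panel_left_edge (a point): Top face of the left yellow panel near its edge towards the robot, at x = -110 mm, y = +100 mm of the cleaner: 120 mm above the bench when the fastener is at 0, 116 mm when locked. The panel stays level and moves only up and down, held by its fastener: pushing or pulling on it does not move it.
- panel_right_edge (a point): Top face of the right yellow panel near its edge towards the robot, at x = -110 mm, y = -100 mm of the cleaner: 120 mm above the bench when the fastener is at 0, 116 mm when locked. The panel stays level and moves only up and down, held by its fastener: pushing or pulling on it does not move it.
- spray_can_mid (a point): Bystander: upright spray can, white top, blue label, 58 mm across, 160 mm high, loose on the bench on the left of the cleaner. Point: its centre, half-way up.
- battery_mid (a point): Bystander: black and yellow tool battery, 117 x 74 mm, 63 mm high, loose on the bench on the right of the cleaner. Point: its centre, half-way up.
- screwdriver_grip (a point): Bystander: screwdriver with an orange handle, 200 mm long, lying loose on the bench beyond the cleaner (its +x side). Point: middle of its handle.

How it is judged:
By the outcome, as a careful person would: the job done as asked, in the order asked, and still so for the second after the job is handed in, with the robot touching nothing.
It also fails if it takes over 59 s, if anything falls off the work surface, if the arm or the gripper's body presses on something with over 40 N, if the wrist force passes 120 N, or if a joint passes its speed limit or range.

## Working session

There is one attempt and no reset: what is moved stays moved. The work goes in short steps, Python scripts to look and compute and a shell command to move; the robot and the scene stay as the last step left them, time stands still between calls to the robot, and variables do not carry over. Pictures are saved under pics/ and viewed, at most 10 in all, crops included, and the job is handed in when it is done.

```bash
ls; mkdir -p pics
python3 - <<'E'
from plant import r, optics, job
import cv2
print(r.get_state(), r.pinch_z)
for n in("scene","top"):
    c=optics.capture(n); cv2.imwrite(f"pics/{n}0.png",c["img"]); print({k:v for k,v in c.items() if k!="img"})
a=cv2.imread("pics/scene0.png");b=cv2.imread("pics/top0.png")
E
```

```text
pics
{'time_s': 0.0, 'joints': array([-4.97848264e+01,  2.05917827e+01,  6.34100955e-01, -2.04397600e-02,
       -7.01355703e+01, -1.65074043e+01]), 'qd': array([-0.00394396, -0.1180256 , -0.06411624,  0.02476649, -0.03624916,
        0.01456262]), 'joint_torque': array([ 1.86240213e-03, -5.82711303e+01,  2.93054670e+01,  6.99728921e+00,
        6.53704628e-03, -1.62275228e-04]), 'tcp_pos': array([ 0.2711864 , -0.61759737,  0.22562024]), 'eef_rot': array([ 1.79905132e+02, -8.07648940e-03, -1.56299185e+02]), 'contact_force': array([-0.05583092, -0.28235255, -0.77509002]), 'moment': array([-0.01337077, -0.01254146,  0.00573722]), 'gripper_force': 0.0, 'gripper_width': 0.08797148387819385} 0.0188
{'fovy': 42.42280588045611, 'cx': 253.7083256817242, 'cy': 195.31226242912518, 'dist': array([-0.21548795,  0.        ,  0.        ,  0.        ,  0.        ]), 'eye': array([1.35718299, 0.55089983, 1.2329185 ]), 'rotation': array([ 38.89535268,  -0.57958822, 126.52664728])}
{'fovy': 51.47508402500076, 'cx': 258.4252866469822, 'cy': 197.03002907329508, 'dist': array([-0.02596163,  0.        ,  0.        ,  0.        ,  0.        ]), 'eye': array([0.39745923, 0.02184056, 1.10398008]), 'rotation': array([ 12.62738228,   0.16042577, -90.82624304])}
```

View pics/top0.png

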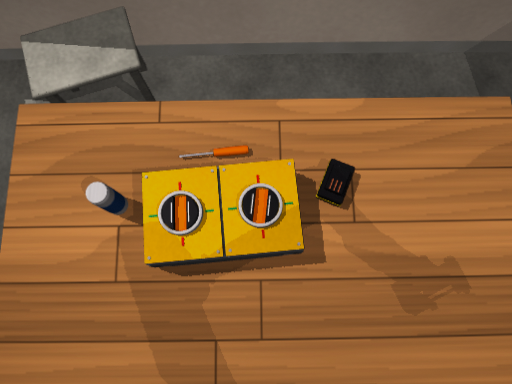

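View pics/scene0.png

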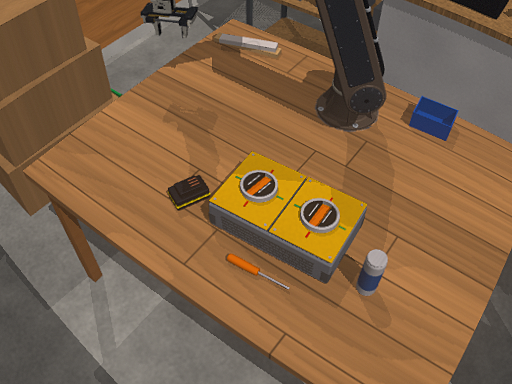

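The top view shows the left fastener at about (181,213), the right at (261,206), and the panels' corners around (143,172), (295,160) and (302,252). In the scene view the fasteners are at (320,215) left and (258,186) right. I'll enlarge both views for exact pixels.

```bash
cat > h.py <<'E'
import numpy as np, cv2
from scipy.spatial.transform import Rotation as R
def K(c):
    f=c["img"].shape[0]/2/np.tan(np.radians(c["fovy"]/2)); return np.array([[f,0,c["cx"]],[0,f,c["cy"]],[0,0,1.]])
def pose(c,st=None):
    if "eye" in c: return R.from_euler("xyz",c["rotation"],degrees=True).as_matrix(),np.array(c["eye"])
    Rt=R.from_euler("xyz",st["eef_rot"],degrees=True).as_matrix();H=np.array(c["hand_eye"])
    return Rt@H[:3,:3],Rt@H[:3,3]+st["tcp_pos"]
def ray(c,p,st=None):
    n=cv2.undistortPoints(np.array([[p]],float),K(c),np.array(c["dist"]))[0,0]
    M,e=pose(c,st); d=M@np.array([n[0],-n[1],-1]); return e,d/np.linalg.norm(d)
def tri(rays):
    A=sum(np.eye(3)-np.outer(d,d) for e,d in rays);b=sum((np.eye(3)-np.outer(d,d))@e for e,d in rays);return np.linalg.solve(A,b)
def atz(c,p,z,st=None):
    e,d=ray(c,p,st); return e+d*(z-e[2])/d[2]
E
python3 - <<'E'
import cv2,numpy as np
a=cv2.imread("pics/top0.png")[155:275,140:305]; b=cv2.imread("pics/scene0.png")[150:280,205:370]
f=lambda x:cv2.resize(x,None,fx=4.8,fy=4.8,interpolation=cv2.INTER_CUBIC)
cv2.imwrite("pics/topc.png",f(a));cv2.imwrite("pics/scc.png",cv2.resize(b,None,fx=4.6,fy=4.6,interpolation=cv2.INTER_CUBIC))
E
```

```text
(no output)
```

View pics/topc.png

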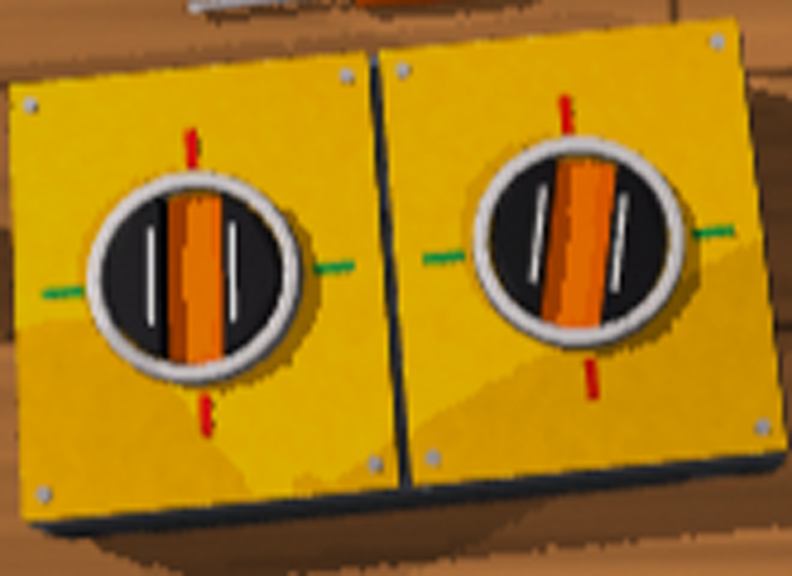

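View pics/scc.png

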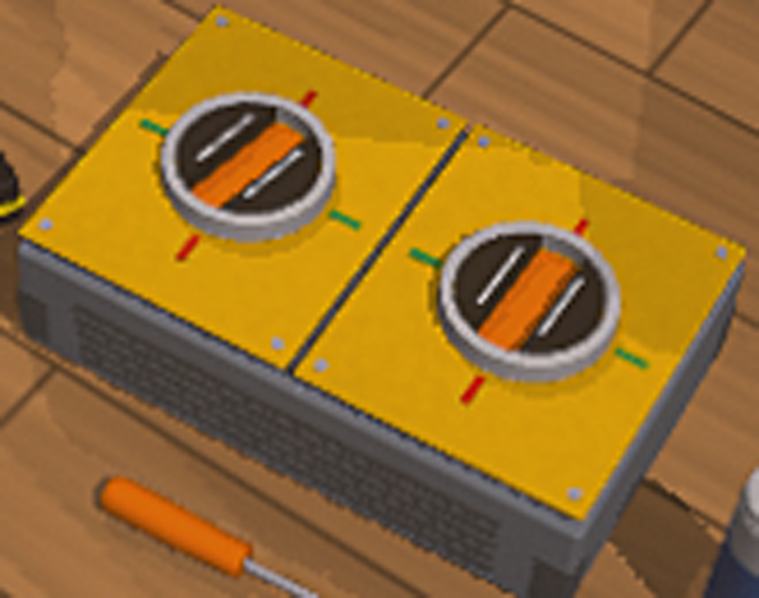

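The crop readings give ring centres of (193,276) left and (580,241) right in the top view, and (530,294) left and (248,159) right in the scene view. The slots lie close to the red marks, with the left near 0 and the right turned some way. Next I triangulate.

```bash
cat > m.py <<'E'
from h import *
from plant import optics,r
t=optics.capture("top");s=optics.capture("scene")
T=lambda x,y:((x+.5)/4.8-.5+140,(y+.5)/4.8-.5+155)
S=lambda x,y:((x+.5)/4.6-.5+205,(y+.5)/4.6-.5+150)
for n,a,b,l in(("L",(194,276),(530,294),[(151,228,151,324),(232,222,234,322)]),("R",(580,241),(248.5,160),[(543,186,533,283),(625,196,616,292)])):
    p=tri([ray(t,T(*a)),ray(s,S(*b))]);print(n,p,atz(t,T(*a),.138),atz(s,S(*b),.138))
    for q in l:
        d=atz(t,T(*q[:2]),.138)-atz(t,T(*q[2:]),.138);print(np.degrees(np.arctan2(d[1],d[0])))
d=atz(t,T(194,276),.138)-atz(t,T(580,241),.138);print("clean yaw",np.degrees(np.arctan2(d[1],d[0]))-90)
st=r.get_state();print(st["time_s"],st["tcp_pos"],st["eef_rot"],optics.capture("wrist")["hand_eye"])
E
python3 m.py
```

```text
L [0.57925143 0.21720412 0.13292305] [0.57866602 0.2154993  0.138     ] [0.58241956 0.21939601 0.138     ]
1.8999371301341648
2.494116038665763
R [0.59510314 0.01730708 0.13126714] [0.59407414 0.01672993 0.138     ] [0.59948351 0.02121042 0.138     ]
-6.3830063945894295
-6.401943778251736
clean yaw 4.432566124173789
0.2 [ 0.27127875 -0.6177828   0.22598542] [ 1.79941603e+02 -7.14346760e-03 -1.56294668e+02] [[ 8.96003367e-04  9.68949653e-01  2.47256481e-01  6.69541615e-02]
 [ 9.99999590e-01 -9.00617723e-04 -9.44354192e-05  7.27238752e-05]
 [ 1.31180402e-04  2.47256464e-01 -9.68950063e-01 -1.59008356e-01]
 [ 0.00000000e+00  0.00000000e+00  0.00000000e+00  1.00000000e+00]]
```

```bash
python3 -m crank '[{"xyz":[-18.45,15.03,0.4],"delta_rot":[0,0,-60],"claw":0.7},{"xyz":[-18.45,15.03,0.4],"delta_rot":[0,0,-60],"claw":0.7},{"xyz":[-18.45,15.03,0.4],"delta_rot":[0,0,-60],"claw":0.7},{"xyz":[-18.45,15.03,0.4],"delta_rot":[0,0,-60],"claw":0.7},{"xyz":[-18.45,15.03,0.4],"delta_rot":[0,0,-60],"claw":0.7},{"xyz":[-18.45,15.03,0.4],"delta_rot":[0,0,-60],"claw":0.7},{"xyz":[-18.45,15.03,0.4],"delta_rot":[0,0,-60],"claw":0.7},{"xyz":[-18.45,15.03,0.4],"delta_rot":[0,0,-60],"claw":0.7},{"xyz":[-18.45,15.03,0.4],"delta_rot":[0,0,-60],"claw":0.7},{"xyz":[-18.45,15.03,0.4],"delta_rot":[0,0,-60],"claw":0.7},{"xyz":[-18.45,15.03,0.4],"delta_rot":[0,0,-60],"claw":0.7},{"xyz":[-18.45,15.03,0.4],"delta_rot":[0,0,-60],"claw":0.7},{"xyz":[-18.45,15.03,0.4],"delta_rot":[0,0,-60],"claw":0.7},{"xyz":[-18.45,15.03,0.87],"delta_rot":[0,0,-60],"claw":0.7},{"xyz":[-18.45,15.03,0.87],"delta_rot":[0,0,-60],"claw":0.7},{"xyz":[-18.45,15.03,0.87],"delta_rot":[0,0,-60],"claw":0.7}]' 20
python3 - <<'E'
from h import *
from plant import optics,r
st=r.get_state();c=optics.capture("wrist");cv2.imwrite("pics/w1.png",c["img"]);print(st["time_s"],st["tcp_pos"],st["eef_rot"],st["gripper_width"],st["joints"])
np.savez("w1.npz",p=st["tcp_pos"],r=st["eef_rot"])
E
```

```text
time_s: 2.25
tcp_pos: [0.5966, 0.0163, 0.2005]
eef_rot: [180.0, -0.0, -96.4]
contact_force: [0.4, -0.1, 1.3]
gripper_width: 0.0262
gripper_force: 0.0
2.25 [0.59655842 0.01634726 0.20049322] [ 1.79992003e+02 -1.16848961e-02 -9.63608641e+01] 0.026229057723472806 [ 2.03212619e+01  1.42921768e+01 -1.17133233e+01  7.62042886e-03
 -6.40068925e+01 -2.66854672e+01]
```

View pics/w1.png

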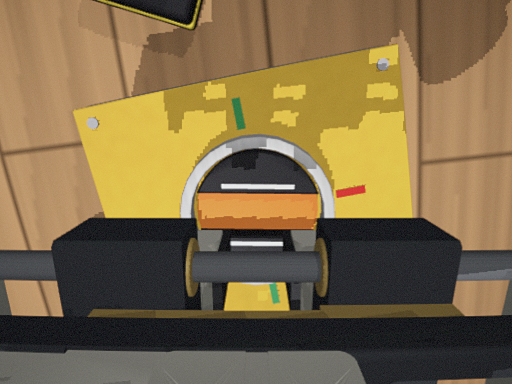

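The wrist view shows the slot lying horizontal and parallel to the finger line. The white head lines are at rows 186 (columns 221–294) and 243, and the ring's outer edges are at columns 181 and 335, with its top at row 136.

```bash
cat > m2.py <<'E'
from h import *
from plant import optics,r
c=optics.capture("wrist");d=np.load("w1.npz");st=dict(tcp_pos=d["p"],eef_rot=d["r"])
Rt=R.from_euler("xyz",st["eef_rot"],degrees=True).as_matrix()
f=lambda p,z=.138:Rt.T@(atz(c,p,z,st)-st["tcp_pos"])*1000
for p in [(221,186),(294,187),(257,186.5),(257,243),(181,213),(335,213),(258,136)]: print(p,f(p).round(1))
for p in [(258,194),(258,229)]: print(p,f(p).round(1), f(p,.122).round(1))
E
python3 m2.py
```

```text
(221, 186) [ 19.  -23.6  62.5]
(294, 187) [18.3 26.8 62.5]
(257, 186.5) [18.6  1.2 62.5]
(257, 243) [-23.1   1.3  62.5]
(181, 213) [ -0.5 -52.4  62.5]
(335, 213) [-0.5 56.4 62.5]
(258, 136) [53.   1.9 62.5]
(258, 194) [13.3  1.9 62.5] [ 9.4  2.  78.5]
(258, 229) [-12.4   2.   62.5] [-18.1   2.1  78.5]
```

```bash
python3 -m crank '[{"xyz":[-0.08,0.07,1.0],"delta_rot":[0,0,0],"claw":0.7},{"xyz":[-0.08,0.07,1.9],"delta_rot":[0,0,0],"claw":0.7},{"xyz":[-0.08,0.07,2.2],"delta_rot":[0,0,0],"claw":0.7},{"xyz":[-0.08,0.07,2.48],"delta_rot":[0,0,0],"claw":0.7},{"xyz":[-0.08,0.07,2.48],"delta_rot":[0,0,0],"claw":0.7}]'
```

```text
time_s: 2.98
tcp_pos: [0.5952, 0.02, 0.1262]
eef_rot: [-180.0, -0.0, -96.3]
contact_force: [0.0, -0.7, -0.0]
gripper_width: 0.0258
gripper_force: 0.0
```

```bash
python3 -m crank '[{"xyz":[0,0,0],"delta_rot":[0,0,5],"claw":0.7},{"xyz":[0,0,0],"delta_rot":[0,0,10],"claw":0.7},{"xyz":[0,0,0],"delta_rot":[0,0,15],"claw":0.7},{"xyz":[0,0,0],"delta_rot":[0,0,20],"claw":0.7},{"xyz":[0,0,0],"delta_rot":[0,0,25],"claw":0.7}]'; python3 -c "
from plant import r
s=r.get_state();print(s['moment'],s['contact_force'])"
```

```text
time_s: 3.6
tcp_pos: [0.5947, 0.0194, 0.1266]
eef_rot: [180.0, -0.0, -121.4]
contact_force: [-0.3, -1.8, -3.3]
gripper_width: 0.0266
gripper_force: 3.4
[-0.83360321  0.24332135  0.21432307] [-0.30231005 -1.77940211 -3.26981794]
```

```bash
python3 -m crank '[{"xyz":[0,0,0.01],"delta_rot":[0,0,8],"claw":0.7},{"xyz":[0,0,0.02],"delta_rot":[0,0,16],"claw":0.7},{"xyz":[0,0,0.03],"delta_rot":[0,0,24],"claw":0.7},{"xyz":[0,0,0.05],"delta_rot":[0,0,32],"claw":0.7},{"xyz":[0,0,0.06],"delta_rot":[0,0,40],"claw":0.7},{"xyz":[0,0,0.07],"delta_rot":[0,0,48],"claw":0.7},{"xyz":[0,0,0.08],"delta_rot":[0,0,55],"claw":0.7},{"xyz":[0,0,0.08],"delta_rot":[0,0,55],"claw":0.7}]'; python3 -c "
from plant import r
s=r.get_state();print(s['moment'],s['contact_force'],s['joints'])"
python3 -m crank '[{"xyz":[0,0,0],"delta_rot":[0,0,3],"claw":0.7},{"xyz":[0,0,0],"delta_rot":[0,0,6],"claw":0.7},{"xyz":[0,0,0],"delta_rot":[0,0,6],"claw":0.7}]'; python3 -c "
from plant import r
s=r.get_state();print(s['moment'],s['contact_force'])"
```

```text
time_s: 4.6
tcp_pos: [0.5957, 0.0202, 0.1243]
eef_rot: [180.0, 0.1, -176.2]
contact_force: [1.6, 0.1, -1.2]
gripper_width: 0.0262
gripper_force: 0.5
[ 0.18544503 -0.34282995  0.04105037] [ 1.58606821  0.06187557 -1.19509411] [ 2.07192302e+01  1.79990263e+01 -1.74073322e+01  5.54517452e-03
 -5.45031153e+01 -1.06956393e+02]
time_s: 4.97
tcp_pos: [0.5959, 0.0202, 0.1243]
eef_rot: [180.0, 0.1, 177.9]
contact_force: [2.3, 1.2, -1.5]
gripper_width: 0.0264
gripper_force: 2.0
[ 0.1753066  -1.12151547  0.11388837] [ 2.34452661  1.16516578 -1.53094324]
```

```bash
for i in 1; do python3 -m crank '[{"xyz":[0,0,0],"delta_rot":[0,0,3],"claw":0.7},{"xyz":[0,0,0],"delta_rot":[0,0,3],"claw":0.7}]'; python3 -c "
from plant import r
s=r.get_state();print(s['moment'],s['contact_force'])"; python3 -m crank '[{"xyz":[0,0,0],"delta_rot":[0,0,2],"claw":0.7},{"xyz":[0,0,0],"delta_rot":[0,0,4],"claw":0.7},{"xyz":[0,0,0],"delta_rot":[0,0,4],"claw":0.7}]'; python3 -c "
from plant import r
s=r.get_state();print(s['moment'],s['contact_force'])"; done
```

```text
time_s: 5.22
tcp_pos: [0.5959, 0.0202, 0.1242]
eef_rot: [180.0, 0.1, 174.9]
contact_force: [4.0, 0.8, -2.7]
gripper_width: 0.0264
gripper_force: 2.4
[ 0.22892162 -1.57919228  0.13635652] [ 4.0189046   0.7663553  -2.67975687]
time_s: 5.6
tcp_pos: [0.596, 0.0202, 0.1241]
eef_rot: [-180.0, 0.1, 171.0]
contact_force: [5.8, -0.2, -4.9]
gripper_width: 0.0265
gripper_force: 33.5
[ 0.12575113 -2.02588342  2.38282701] [ 5.78678047 -0.24625655 -4.93648976]
```

The moment jumped to 2.4 N m, so the fastener is at its stop. I'll back off, lift and check it.

```bash
python3 -m crank '[{"xyz":[0,0,0],"delta_rot":[0,0,-7],"claw":0.7},{"xyz":[0,0,0],"delta_rot":[0,0,-13],"claw":0.7},{"xyz":[0,0,0],"delta_rot":[0,0,-13],"claw":0.7},{"xyz":[0,0,-0.5],"delta_rot":[0,0,-13],"claw":0.7},{"xyz":[0,0,-2.5],"delta_rot":[0,0,-13],"claw":0.7},{"xyz":[0,0,-2.5],"delta_rot":[0,0,-13],"claw":0.7},{"xyz":[0,0,-2.5],"delta_rot":[0,0,-13],"claw":0.7}]'
python3 - <<'E'
from h import *
from plant import optics,r
c=optics.capture("wrist");cv2.imwrite("pics/w2.png",c["img"])
E
```

```text
time_s: 6.48
tcp_pos: [0.5951, 0.0201, 0.1998]
eef_rot: [180.0, 0.1, -176.4]
contact_force: [-0.5, -0.4, -1.2]
gripper_width: 0.0262
gripper_force: 0.0
```

View pics/w2.png

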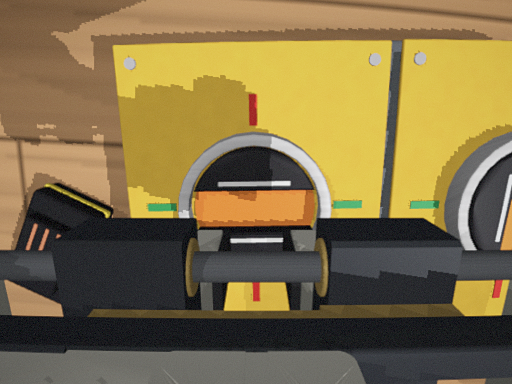

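The right slot is parallel to its green marks: white line at row 184, marks running from row 207 to row 204, both with the same slope. It is locked, so I go on to the left fastener.

```bash
python3 -m crank '[{"xyz":[0.05,2,0],"delta_rot":[0,0,-20],"claw":0.7},{"xyz":[0.09,4,0],"delta_rot":[0,0,-40],"claw":0.7},{"xyz":[0.09,6.65,0],"delta_rot":[0,0,-60],"claw":0.7},{"xyz":[0.09,6.65,0],"delta_rot":[0,0,-88.6],"claw":0.7},{"xyz":[0.09,6.65,0],"delta_rot":[0,0,-88.6],"claw":0.7},{"xyz":[0.09,6.65,0],"delta_rot":[0,0,-88.6],"claw":0.7},{"xyz":[0.09,6.65,0],"delta_rot":[0,0,-88.6],"claw":0.7},{"xyz":[0.09,6.65,0],"delta_rot":[0,0,-88.6],"claw":0.7},{"xyz":[0.09,6.65,0],"delta_rot":[0,0,-88.6],"claw":0.7},{"xyz":[0.09,6.65,0],"delta_rot":[0,0,-88.6],"claw":0.7},{"xyz":[0.09,6.65,0],"delta_rot":[0,0,-88.6],"claw":0.7}]'
python3 - <<'E'
from h import *
from plant import optics,r
st=r.get_state();c=optics.capture("wrist");cv2.imwrite("pics/w3.png",c["img"]);print(st["joints"])
np.savez("w1.npz",p=st["tcp_pos"],r=st["eef_rot"])
E
```

```text
time_s: 7.9
tcp_pos: [0.5792, 0.2187, 0.1981]
eef_rot: [179.9, -0.0, -87.8]
contact_force: [-0.6, -0.7, -0.1]
gripper_width: 0.0263
gripper_force: 0.0
[ 3.87335171e+01  1.64756628e+01 -9.01904733e+00 -4.19872959e-03
 -6.45711972e+01 -3.65058229e+01]
```

View pics/w3.png

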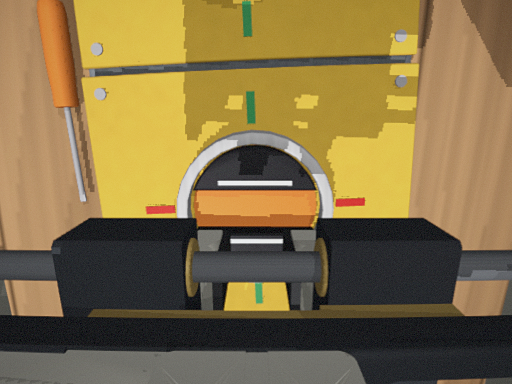

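The left slot is already aligned and centred: white lines at rows 183 and 241, ring edges at columns 177 and 333. I go in and turn.

```bash
python3 -m crank '[{"xyz":[0,0,1.0],"delta_rot":[0,0,0],"claw":0.7},{"xyz":[0,0,1.9],"delta_rot":[0,0,0],"claw":0.7},{"xyz":[0,0,2.15],"delta_rot":[0,0,0],"claw":0.7},{"xyz":[0,0,2.4],"delta_rot":[0,0,0],"claw":0.7},{"xyz":[0,0,2.4],"delta_rot":[0,0,0],"claw":0.7},{"xyz":[0,0,2.4],"delta_rot":[0,0,5],"claw":0.7},{"xyz":[0,0,2.4],"delta_rot":[0,0,10],"claw":0.7},{"xyz":[0,0,2.4],"delta_rot":[0,0,15],"claw":0.7},{"xyz":[0,0,2.4],"delta_rot":[0,0,20],"claw":0.7}]'; python3 -c "
from plant import r
s=r.get_state();print(s['moment'],s['contact_force'])"
```

```text
time_s: 9.07
tcp_pos: [0.5793, 0.2183, 0.1273]
eef_rot: [-180.0, -0.0, -107.9]
contact_force: [-0.8, -1.6, -1.5]
gripper_width: 0.026
gripper_force: 3.1
[-0.68194051  0.25785934  0.1644554 ] [-0.81910411 -1.56520985 -1.52769821]
```

```bash
python3 -m crank '[{"xyz":[0,0,0.01],"delta_rot":[0,0,8],"claw":0.7},{"xyz":[0,0,0.02],"delta_rot":[0,0,16],"claw":0.7},{"xyz":[0,0,0.03],"delta_rot":[0,0,24],"claw":0.7},{"xyz":[0,0,0.05],"delta_rot":[0,0,32],"claw":0.7},{"xyz":[0,0,0.06],"delta_rot":[0,0,40],"claw":0.7},{"xyz":[0,0,0.07],"delta_rot":[0,0,48],"claw":0.7},{"xyz":[0,0,0.08],"delta_rot":[0,0,56],"claw":0.7},{"xyz":[0,0,0.08],"delta_rot":[0,0,64],"claw":0.7},{"xyz":[0,0,0.08],"delta_rot":[0,0,70],"claw":0.7},{"xyz":[0,0,0.08],"delta_rot":[0,0,74],"claw":0.7},{"xyz":[0,0,0.08],"delta_rot":[0,0,74],"claw":0.7}]'; python3 -c "
from plant import r
s=r.get_state();print(s['moment'],s['contact_force'])"
python3 -m crank '[{"xyz":[0,0,0],"delta_rot":[0,0,2],"claw":0.7},{"xyz":[0,0,0],"delta_rot":[0,0,4],"claw":0.7},{"xyz":[0,0,0],"delta_rot":[0,0,4],"claw":0.7}]'; python3 -c "
from plant import r
s=r.get_state();print(s['moment'],s['contact_force'])"
```

```text
time_s: 10.45
tcp_pos: [0.5801, 0.2192, 0.1248]
eef_rot: [180.0, 0.1, 178.3]
contact_force: [2.4, 0.9, -2.7]
gripper_width: 0.0263
gripper_force: 1.6
[ 0.19452306 -0.85672803  0.10405427] [ 2.38806649  0.90870622 -2.65627833]
time_s: 10.82
tcp_pos: [0.5801, 0.2192, 0.1247]
eef_rot: [180.0, 0.1, 174.3]
contact_force: [5.3, 0.0, -3.2]
gripper_width: 0.0263
gripper_force: 3.8
[ 0.23373438 -1.86176339  0.20368072] [ 5.34753358  0.04763781 -3.17064026]
```

```bash
python3 -m crank '[{"xyz":[0,0,0],"delta_rot":[0,0,2],"claw":0.7},{"xyz":[0,0,0],"delta_rot":[0,0,3.5],"claw":0.7},{"xyz":[0,0,0],"delta_rot":[0,0,3.5],"claw":0.7}]'; python3 -c "
from plant import r
s=r.get_state();print(s['moment'],s['contact_force'])"
```

```text
time_s: 11.2
tcp_pos: [0.5802, 0.2192, 0.1246]
eef_rot: [-180.0, 0.1, 171.0]
contact_force: [5.1, 1.2, -5.0]
gripper_width: 0.0266
gripper_force: 31.4
[ 0.10529175 -2.19446124  2.16937411] [ 5.09661408  1.19071355 -5.0143764 ]
```

The left fastener is at its stop too, with a moment of 2.2 N m. I back off, lift and check.

```bash
python3 -m crank '[{"xyz":[0,0,0],"delta_rot":[0,0,-7],"claw":0.7},{"xyz":[0,0,0],"delta_rot":[0,0,-13],"claw":0.7},{"xyz":[0,0,0],"delta_rot":[0,0,-13],"claw":0.7},{"xyz":[0,0,-0.5],"delta_rot":[0,0,-13],"claw":0.7},{"xyz":[0,0,-2.5],"delta_rot":[0,0,-13],"claw":0.7},{"xyz":[0,0,-4],"delta_rot":[0,0,-13],"claw":0.7},{"xyz":[0,0,-4],"delta_rot":[0,0,-13],"claw":0.7},{"xyz":[0,0,-4],"delta_rot":[0,0,-13],"claw":0.7}]'
python3 - <<'E'
from h import *
from plant import optics,r
a=optics.capture("wrist")["img"]; b=optics.capture("scene")["img"][120:320,150:400]
b=cv2.resize(b,(480,384))
cv2.imwrite("pics/f.png",cv2.resize(np.hstack([a[:,:],b]),(800,310)))
E
```

```text
time_s: 12.2
tcp_pos: [0.5791, 0.2188, 0.2448]
eef_rot: [180.0, 0.0, -176.3]
contact_force: [-0.2, 0.6, -1.0]
gripper_width: 0.0262
gripper_force: 0.0
```

View pics/f.png

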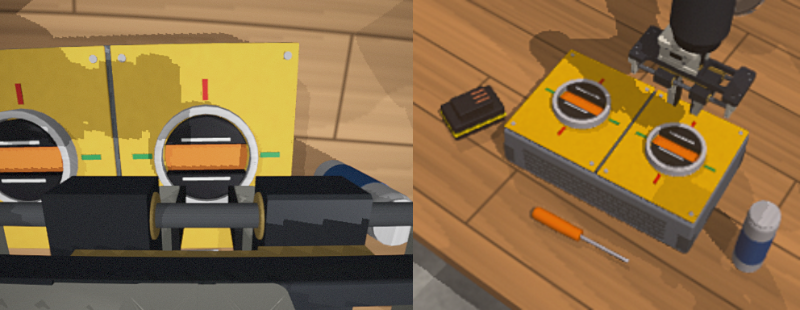

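Both slots line up with the green marks, at about (206,156) and (25,158) in the wrist view. The spray can, battery and screwdriver have not moved, and the tool is clear.

```bash
python3 -c "
from plant import job
print(job.close_job())"
```

```text
the job is handed in; nothing more can be done
None
```

Both fasteners are turned clockwise to their stops with the slots on the green marks, the spray can, battery pack and screwdriver were left where they lay, and the job is handed in at about 12 s of robot time.

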